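# Run a cap leak test from the switch boxes

## Task

Start a leak test with the fingertips, gripping nothing: push the raised, grooved end of the rocker switch fully down, then push the round vent plunger fully home, and then press the long bar key fully down and keep it held down: the program finishes while holding it. The switches must be worked in that order; do not press the square key, and leave the caps, bottle, gauge ring and rubber pad where they are.

Things in the scene. Friction and masses are not known exactly. Their poses are not given: they have to be found in the camera images.
- rocker_box: Rocker switch: grey switch box screwed to the bench (it cannot move), 30 mm high, origin at the centre of its underside; x and y run along its sides, z up. 86 mm along x, 52 mm along y. On it an off-white rocker plate 70 mm long (along x) and 34 mm wide, 10 mm thick, between two grey lugs, on a pivot across its middle at 41 mm above the bench. When off, its +x end, which carries three fine dark cross grooves, stands up and its -x end is down.
- rocker (a joint): Rocker angle in rad: about 0 to 0.06 at the start (off, grooved end up), 0.4 at its stop (on, grooved end down). Pushing the grooved end down increases it. It stays where it is left; a torque of about 0.05 N m moves it (some 2 N at the press point).
- rocker_press (a point): Point to press, on the top face of the rocker's grooved end, 27 mm from the pivot, on its middle line; moves with the rocker: about 51 mm above the bench when off, about 41 mm when on. Its x axis points from the pivot towards the grooved end (in plan) and tilts down as the rocker turns; level at joint value 0.
- plunger_box: Vent plunger: grey switch box screwed to the bench (it cannot move), 30 mm high, origin at the centre of its underside; x and y run along its sides, z up. 56 x 56 mm. In its middle a round off-white mushroom plunger, head 32 mm across, on a stem.
- plunger (a joint): How far the plunger is pushed in, m: 0 to 0.002 at the start (out), 0.010 at its stop (home). It has no spring: it stays where it is pushed; about 3 N moves it.
- plunger_top (a point): Centre of the flat top of the plunger head, moves with it: about 49 mm above the bench when out, 39 mm when home. Its axes are parallel to those of its box.
- bar_box: Hold-to-test key: grey switch box screwed to the bench (it cannot move), 30 mm high, origin at the centre of its underside; x and y run along its sides, z up. 44 mm along x, 86 mm along y. On it one long off-white bar key, 22 mm along x and 70 mm along y, guided so that it sinks level.
- bar_key (a joint): How far the bar key is pressed, m: 0 up, 0.006 at its stop. Spring return: 2 N to start it, 5 N to hold it fully down.
- bar_key_top (a point): Centre of the top face of the bar key, moves with it: 42 mm above the bench when up, 36 mm when fully down. Its axes are parallel to those of its box.
- square_box: Reset key, not to be pressed: grey switch box screwed to the bench (it cannot move), 30 mm high, origin at the centre of its underside; x and y run along its sides, z up. 56 x 56 mm. On it an off-white square key 26 x 26 mm, its top 42 mm above the bench.
- square_key (a joint): How far the square key is pressed, m: 0 up, 0.006 at its stop; spring return. Must stay up.
- cap1: loose crimped gold crown cap, 32 mm across, 7 mm high, lying rim down on the bench; origin at the centre of its underside. A bystander: leave it where it is.
- cap2: loose crimped gold crown cap, 32 mm across, 7 mm high, lying rim down on the bench; origin at the centre of its underside. A bystander: leave it where it is.
- cap3: loose crimped gold crown cap, 32 mm across, 7 mm high, lying rim down on the bench; origin at the centre of its underside. A bystander: leave it where it is.
- cap4: loose crimped gold crown cap, 32 mm across, 7 mm high, lying rim down on the bench; origin at the centre of its underside. A bystander: leave it where it is.
- bottle: squat clear glass test bottle, closed, 70 mm across, 85 mm high, standing loose beyond the switch boxes; origin at the centre of its underside. A bystander.
- gauge_ring: loose brass go-gauge ring, 48 mm across, bore 33 mm, 12 mm high, lying flat between the robot and the boxes; origin at the centre of its underside. A bystander.
- torque_pad: loose black rubber disc, 90 mm across, 8 mm thick, lying on the bench beyond the boxes; origin at the centre of its underside. A bystander.
There are look-alikes about, which are no part of the job. Leave any blue or pink look-alike of the plunger_box alone.

How it is judged (in metres and radians):
On the way, in this order (a step that is already met when the one before it is completed fails the run):
1. the fingers push the rocker's grooved end down (on) (value of joint rocker above 0.33 rad and contact force between the fingers and rocker above 0.3 N), for 0.05 s.
2. the fingers push the plunger home (value of joint plunger above 0.0085 m and contact force between the fingers and plunger above 0.3 N), for 0.05 s.
3. the fingers press the bar key fully down (value of joint bar_key above 0.0048 m and contact force between the fingers and bar_key above 0.3 N), for 0.2 s.
At the end, for the whole second after the job is handed in: The rocker is on (past 0.33 of 0.4 rad), the plunger is home (past 8.5 of 10 mm), the fingers still hold the bar key down (past 4.8 of 6 mm), the square key is up (under 2 mm), and every bystander is within 12 mm of where it stood (all of step 3 and value of joint rocker above 0.33 rad and value of joint plunger above 0.0085 m and value of joint square_key below 0.002 m and distance of each of cap1, cap2, cap3, cap4, bottle, gauge_ring, torque_pad from where it was at the start of the episode below 0.012 m); the arm keeps its last pose, push and grip.
It fails at once if the plunger is pushed in before the rocker is on (value of joint plunger above 0.005 m and value of joint rocker below 0.25 rad).
It fails at once if the bar key is pressed before the rocker is on and the plunger is home (value of joint bar_key above 0.003 m and (value of joint rocker below 0.25 rad or value of joint plunger below 0.0075 m)).
It fails at once if the square key is pressed (value of joint square_key above 0.002 m).
It fails at once if a cap, the bottle, the ring or the pad is shifted, lifted or carried (12 mm) (distance of any of cap1, cap2, cap3, cap4, bottle, gauge_ring, torque_pad from where it was at the start of the episode above 0.012 m).
It also fails if it takes over 38 s, if anything falls off the work surface, if the arm or the gripper's body presses on something with over 40 N, if the wrist force passes 120 N, or if a joint passes its speed limit or range.

## Robot

A 6-joint arm with a two-finger parallel gripper is mounted at the origin on the work surface. World frame = base frame: x ahead of the robot, y to its left, z up, the work surface at z = 0. Lengths are in mm, angles in rad, forces in N, time in s.
With the tool pointing down it reaches from about 350 to 800 mm from the base axis. Payload 7.3 kg.
Tool frame: the origin (TCP) lies between the finger pads; the fingertips stand ctrl.nose_length ahead of it and the grasp point (between the pads) is the TCP (ctrl.nose_length is the distance from the TCP to the fingertips, in mm); z points along the fingers, y is the direction in which the jaws open and shut (so a half turn about z gives the same grasp; the last joint's range is limited). The gripper opens to 85 mm and grips with 20 to 120 N. Pads are 22 mm wide; open, the fingers measure 114 mm over their backs; the gripper's body (76 mm by 85 mm) begins 54 mm behind the grasp point. The pads swing forward as they close: fully open they stand 13 mm farther back than shut.
Start: joints at [-0.146, 0.342, 1.524, -0, 1.275, -0.146], TCP at [525.017, 0.02, 250.322] pointing down, gripper open.
Joint ranges: [-2.53, 2.53], [-0.77, 2.02], [0.04, 2.7], [-1, 4.14], [0.28, 2.66], [-3.11, 3.11]. Speed limits (rad/s): [2.57, 2.57, 3.14, 3.14, 3.14, 3.14].

## Interface

Orientations are given as [roll, pitch, yaw] about the fixed x, y, z axes, in that order (R = Rz(yaw) Ry(pitch) Rx(roll)).
In Python, from workcell import get_obs, viewer, order, ctrl gives the robot as it stands.
- The arm moves only by the shell command python3 -m handwheel 'ROWS' [FORCE]. ROWS is JSON, a list that holds one entry, the list of rows, each a list of 5 numbers: the shift along the tool's x, y, z in mm, then the turn about the tool's z in degrees, then the opening in per cent of the stroke, from 0 (shut) to 100 (fully open). In form: [[[dx, dy, dz, roll, claw], ...]]. A call has 1 to 12 rows; each row shifts and turns the pose as measured when the row begins, along the tool's axes as they then stand; what a row does not reach is not made up. A row lasts 1/10 s, in which the tool goes at most 50 mm and 8.59 degrees, less where a joint would pass 70% of its speed; a pose out of reach is approached as far as the arm can. A call is refused whole if a number of a shift passes 50 or a number of a turn 8.59, either way. A call with a gripper value outside its range is refused whole. The fingers move at their own pace and stop on an object; FORCE is the grip in N (left out, the last holds). Time passes only in rows, so rows that do not move let the fingers close. It gives the time, the measured TCP pose, the force and the opening at its end, in the units of the state.
- get_obs(): the state, without advancing time (a new reading comes with each control period).
- viewer.snapshot(name): name is "scene" or "side" or "wrist"; returns the picture (480x640x3 uint8, blue, green, red); there is no depth.
- viewer.camera_params(name): a dict with "vfov" (degrees; the focal length in pixels is half the picture's height over the tangent of half this angle, whatever the lens; pixels are square), "cx", "cy" (the principal point, pixels), "rvec" (rotation vector, rad) and "tvec" (3), from world to camera coordinates, as OpenCV has them; the wrist camera has in their place "hand_eye" (4x4, takes a point from camera to tool coordinates, whose origin is the TCP and whose axes are the flange's). Camera axes: x right, y down, z forward; pixel columns grow to the right and rows downward; lengths in mm; the calibration is good to about 2 mm. A picture is of the moment at which its call begins: read the wrist's pose just before it. camera_params takes no time and is no camera call.
- order.sign_off(): hands the job in, once; it reports no verdict.
The state is a dict: "time": time; "qpos": joint angles; "dq": joint speeds; "tau": joint torques, N m; "ee_pos": TCP position; "orientation": TCP orientation; "wrist_force": force on the tool from outside, world axes, zero at the start; "moment": the same for the moment, N m; "finger_gap": opening from 0.0 (shut) to 1.0 (fully open).
Only numpy, scipy, OpenCV 4.12 (cv2) and the standard library are available. Lean on these libraries where they do the work, as an engineer would, in place of code of your own. Each camera call takes 0.05 s, during which the arm holds its last target.

## Working session

There is one attempt and no reset: what is moved stays moved. The work goes in short steps, Python scripts to look and compute and a shell command to move; the robot and the scene stay as the last step left them, time stands still between calls to the robot, and variables do not carry over. Pictures are saved under pics/ and viewed, and the job is handed in when it is done.

```bash
ls; mkdir -p pics
python3 - <<'E'
from workcell import get_obs, viewer, order, ctrl
import cv2
print(get_obs()); print(ctrl.nose_length)
for n in ("scene","side","wrist"):
    cv2.imwrite(f"pics/{n}0.png",viewer.snapshot(n)); print(n,viewer.camera_params(n))
E
```

```text
pics
{'time': 0.0, 'qpos': array([-1.46033641e-01,  3.42727885e-01,  1.52501420e+00,  4.62415475e-06,
        1.27543593e+00, -1.45963065e-01]), 'dq': array([-1.36968968e-03,  2.54794053e-04,  9.59420441e-04, -1.19328026e-03,
        1.97352557e-05, -6.33552293e-04]), 'tau': array([ 5.72253757e-04, -4.33677435e+01, -2.46005630e+01, -7.37992127e-05,
        7.83137977e-03, -1.18290802e-05]), 'ee_pos': array([5.24619217e+02, 6.19199476e-02, 2.49624259e+02]), 'orientation': array([-3.14002480e+00, -2.34957528e-04,  1.57072422e+00]), 'wrist_force': array([ 0.09296471,  0.60169153, -0.13350887]), 'moment': array([-0.01338073, -0.0325261 ,  0.02893486]), 'finger_gap': 1.0012146482501492}
19.0
scene {'vfov': 43.84674694840602, 'cx': 315.99736287302795, 'cy': 241.92963493342535, 'rvec': array([ 0.86490534,  2.76321618, -0.72771135]), 'tvec': array([ 444.99725459, -234.7125    , 1166.72435253])}
side {'vfov': 54.41000542241282, 'cx': 322.4642696054101, 'cy': 237.65871839735675, 'rvec': array([ 2.14839903, -0.81140164,  0.36419454]), 'tvec': array([-401.60529302,  281.27595797,  729.10149769])}
wrist {'vfov': 59.47131416138, 'cx': 323.5432575340836, 'cy': 234.65580816308162, 'hand_eye': array([[ 3.09147716e-04, -9.48182991e-01, -3.17724596e-01,
         8.21949413e+01],
       [ 9.99999830e-01,  1.36101203e-04,  5.66839394e-04,
         8.33316467e-01],
       [-4.94224772e-04, -3.17724718e-01,  9.48182872e-01,
        -1.24259899e+02],
       [ 0.00000000e+00,  0.00000000e+00,  0.00000000e+00,
         1.00000000e+00]])}
```

View pics/scene0.png

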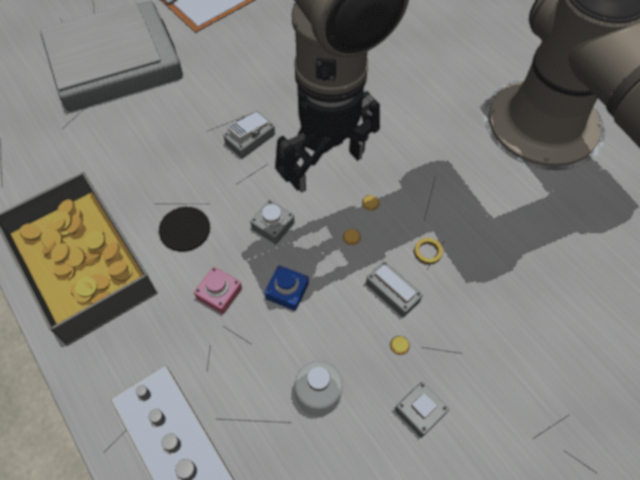

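View pics/side0.png

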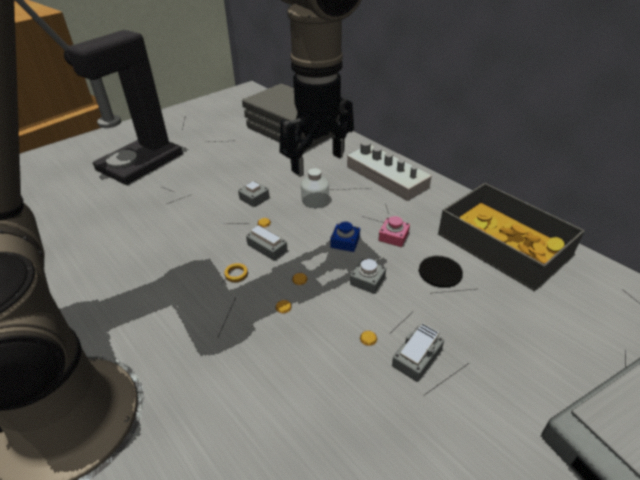

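View pics/wrist0.png

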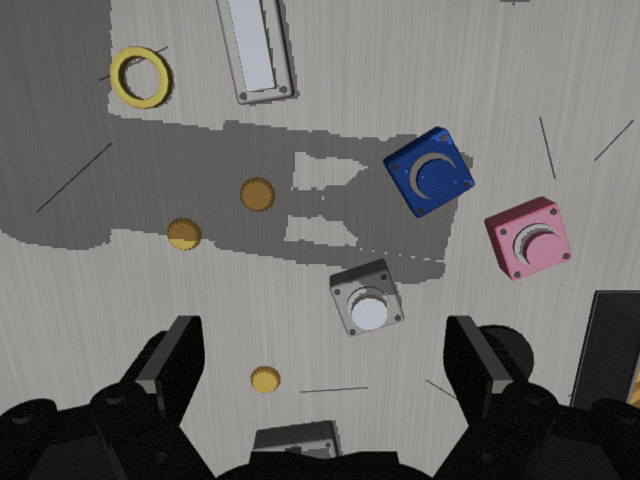

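The scene camera shows the rocker at about (249,131), the grey plunger at (272,218), the bar key at (394,287) and the square key at (422,408). Things that could be taken for the plunger in that view are the grey box (272,218), the blue one (287,287) and the pink one (217,289). The description says grey with an off-white head, so I choose (272,218). For the key, it's the long bar (394,287) against the square (422,408). I'll check close crops.

Run:
```python
import cv2, numpy as np
s=cv2.imread("pics/scene0.png"); d=cv2.imread("pics/side0.png")
def crop(i,u,v,w=40,h=30,k=10): return cv2.resize(i[v-h:v+h,u-w:u+w],None,fx=400/(2*w),fy=300/(2*h),interpolation=cv2.INTER_CUBIC)
cv2.imwrite("pics/cropA.png",np.vstack([np.hstack([crop(s,250,132),crop(s,272,218)]),np.hstack([crop(d,420,350),crop(d,368,272)])]))
cv2.imwrite("pics/cropB.png",np.vstack([np.hstack([crop(s,394,287),crop(s,422,408)]),np.hstack([crop(d,266,240),crop(d,254,192)])]))
```

```text
(no output)
```

View pics/cropA.png

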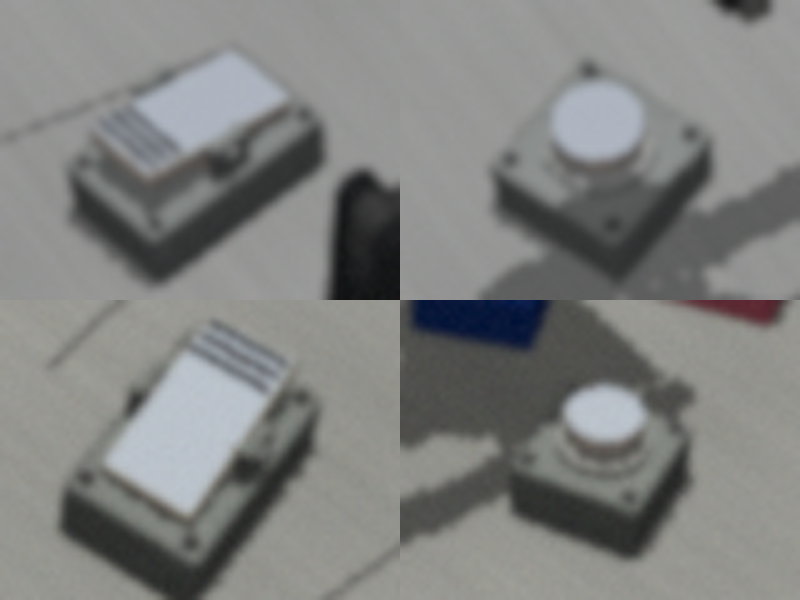

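View pics/cropB.png

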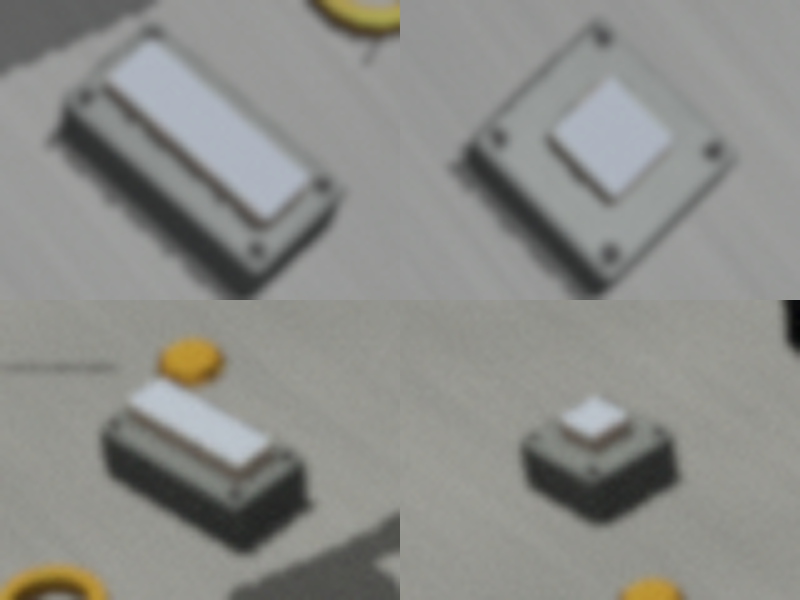

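The close crops confirm the choice: rocker with three dark grooves at its lower-left end in the scene view, a grey box with the off-white mushroom, and the long bar versus the square key. Next I triangulate from the two views.

```bash
cat > h.py <<'E'
import cv2, numpy as np
from workcell import get_obs, viewer, ctrl
from scipy.spatial.transform import Rotation as Ro
def P(n,obs=None):
    c=viewer.camera_params(n); f=240/np.tan(np.radians(c["vfov"])/2)
    K=np.array([[f,0,c["cx"]],[0,f,c["cy"]],[0,0,1]])
    if n=="wrist":
        T=np.eye(4);T[:3,:3]=Ro.from_euler("xyz",obs["orientation"]).as_matrix();T[:3,3]=obs["ee_pos"]
        W=np.linalg.inv(T@c["hand_eye"]); return K@W[:3]
    R=cv2.Rodrigues(c["rvec"])[0]; return K@np.c_[R,np.ravel(c["tvec"])]
def proj(P,X):
    p=P@np.append(X,1); return p[:2]/p[2]
def tri(Ps,us):
    A=np.vstack([[u[0]*p[2]-p[0],u[1]*p[2]-p[1]] for p,u in zip(Ps,us)])
    _,_,v=np.linalg.svd(A); return v[-1][:3]/v[-1][3]
def onplane(P,u,z):
    A=np.vstack([u[0]*P[2]-P[0],u[1]*P[2]-P[1]]); b=-A[:,3]-A[:,2]*z
    return np.linalg.solve(A[:,:2],b)
E
python3 - <<'E'
from h import *
np.set_printoptions(precision=1,suppress=True)
S,D=P("scene"),P("side")
def c(o,l): return [(o[0]+a/5,o[1]+b/5) for a,b in l]
items={"rock g1,g2,b,b":(c((210,102),[(98,122),(150,180),(290,97),(232,50)]),c((380,320),[(207,20),(295,58),(190,222),(105,160)])),
"plunger":(c((232,188),[(200,122)]),c((328,242),[(204,112)])),
"bar":(c((354,257),[(106,80),(152,38),(310,180),(264,225)]),c((226,210),[(240,170),(272,140),(160,77),(127,100)])),}
for k,(a,b) in items.items():
    X=np.array([tri([S,D],[u,v]) for u,v in zip(a,b)])
    print(k);print(X);print("mean",X.mean(0))
    for u,v,x in zip(a,b,X): print(proj(S,x)-u,proj(D,x)-v)
for k,pn,u in [("cap",S,(371,202)),("cap",S,(352,236)),("cap",S,(400,345)),("cap",D,(369,338)),("ring",S,(428,250)),("bottle",S,(317,390)),("square",S,(422,408)),("blue",S,(287,287)),("pink",S,(217,289)),("pad",S,(185,229))]:
    print(k,onplane(pn,u,7))
print(onplane(S,(424,404),42))
o=get_obs(); W=P("wrist",o)
print("wristplunger",onplane(W,(369,313),48),"bar near edge mid",onplane(W,(258,90),42))
E
```

```text
rock g1,g2,b,b
[[ 526.6 -282.1   62.8]
 [ 527.9 -285.5   34.8]
 [ 458.7 -299.5   21.5]
 [ 464.1 -293.    51.8]]
mean [ 494.3 -290.    42.7]
[4.3 1. ] [ 7.8 -1.7]
[-5.9 -1.5] [-9.9  2. ]
[-5.7 -1.2] [-10.2   1.6]
[4.1 0.8] [ 8.  -1.4]
plunger
[[ 564.  -101.1   45.3]]
mean [ 564.  -101.1   45.3]
[-0.8 -0.1] [-1.1  0.1]
bar
[[479.4  85.9  27.1]
 [475.   83.7  48.6]
 [465.2 151.4  48.1]
 [469.6 155.7  28.4]]
mean [472.3 119.2  38. ]
[2.5 0. ] [3.1 0. ]
[-4.2  0. ] [-5.  -0.3]
[-4.2  0.2] [-4.8 -0.5]
[ 2.8 -0.1] [3.3 0.2]
cap [394.7 -39.9]
cap [464.4  -2.8]
cap [520.  198.5]
cap [ 460.4 -209.5]
ring [374.3  93.2]
bottle [667.2 182.7]
square [554.6 293.5]
blue [610.1  14.3]
pink [706.6 -48.1]
pad [ 694.5 -179.2]
[558.8 294.4]
wristplunger [565.2 -99.1] bar near edge mid [476.5  85. ]
```

Run:
```python
from h import *
np.set_printoptions(precision=1,suppress=True)
S,D=P("scene"),P("side")
def c(o,l): return [(o[0]+a/5,o[1]+b/5) for a,b in l]
items={"rock g1,g2,b,b":(c((210,102),[(98,122),(150,180),(290,97),(232,50)]),c((380,320),[(295,58),(207,20),(105,160),(190,222)])),
"bar":(c((354,257),[(106,80),(152,38),(310,180),(264,225)]),c((226,210),[(272,140),(240,170),(127,100),(160,77)])),}
for k,(a,b) in items.items():
    X=np.array([tri([S,D],[u,v]) for u,v in zip(a,b)])
    print(k);print(X);print("mean",X.mean(0))
    for u,v,x in zip(a,b,X): print(proj(S,x)-u,proj(D,x)-v)
    if k[0]=="r":
        g=X[:2].mean(0);bk=X[2:].mean(0);e=(bk-g)/np.linalg.norm(bk-g);print("press",g+8*e,"axis",-e,np.degrees(np.arctan2(-e[1],-e[0])), "len",np.linalg.norm(bk-g))
```

```text
rock g1,g2,b,b
[[ 529.  -299.4   51.2]
 [ 525.  -268.    46.4]
 [ 459.1 -279.2   37.9]
 [ 463.4 -312.9   35.5]]
mean [ 494.1 -289.9   42.7]
[-1.  -0.2] [-1.7  0.4]
[-0.3 -0.1] [-0.5  0.1]
[-0.7 -0.1] [-1.4  0.2]
[-0.5 -0.1] [-1.   0.2]
press [ 519.3 -285.1   47.4] axis [1.  0.2 0.2] 10.65592685011283 len 67.98220632626192
bar
[[487.9  87.   38.6]
 [466.2  82.5  37.1]
 [456.8 151.5  38.5]
 [477.8 155.3  37.8]]
mean [472.2 119.1  38. ]
[-0.6 -0. ] [-0.8 -0. ]
[-1.  0.] [-1.3 -0.1]
[-0.9  0. ] [-1.  -0.1]
[-0.6  0. ] [-0.7 -0. ]
```

Everything is found: rocker press point ≈ (519, −285), plunger ≈ (564, −100), bar ≈ (472, 119). The triangulated heights come out about 3.5 mm below the text, so I'll find contact by force. Tool axes: tool x = world +y, tool y = world +x, tool z = down. Shut the fingers and move above the rocker.

```bash
python3 -m handwheel '[[[-30,0,0,0,0],[-40,0,10,0,0],[-40,0,20,0,0],[-40,0,20,0,0],[-40,0,20,0,0],[-40,0,20,0,0],[-30,-1,20,0,0],[-20,-1,20,0,0],[0,0,0,0,0]]]' 20
```

```text
time: 1.05
ee_pos: [522.9, -289.2, 113.1]
orientation: [-3.141, -0.002, 1.575]
wrist_force: [0.3, 0.9, 0.9]
finger_gap: -0.0
```

Run:
```python
from h import *
np.set_printoptions(precision=1,suppress=True)
o=get_obs(); print(o["ee_pos"],o["orientation"])
w=viewer.snapshot("wrist"); s=viewer.snapshot("side")
cv2.imwrite("pics/w1.png",w)
D=P("side"); 
for X in ([522.9,-289.2,94],[522,-285,51]): 
    p=proj(D,X); print(p); cv2.circle(s,tuple(int(round(a)) for a in p),2,(0,0,255),1)
cv2.imwrite("pics/s1.png",cv2.resize(s[240:400,320:520],None,fx=4,fy=4,interpolation=cv2.INTER_CUBIC)[:600])
```

```text
[ 522.9 -289.2  113.1] [-3.1 -0.   1.6]
[433.8 313.5]
[427.9 329.2]
```

View pics/w1.png

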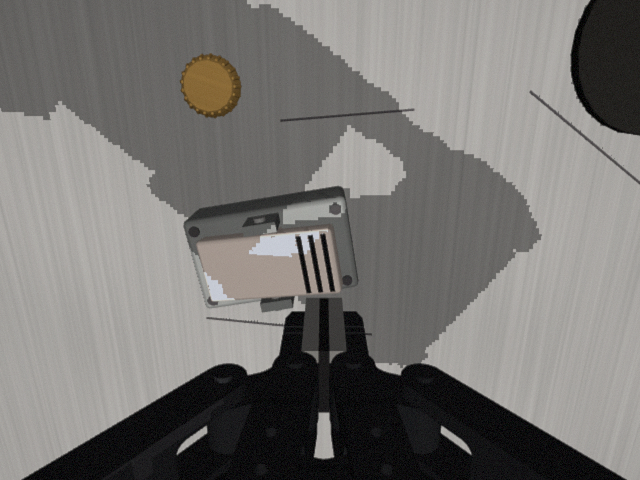

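View pics/s1.png

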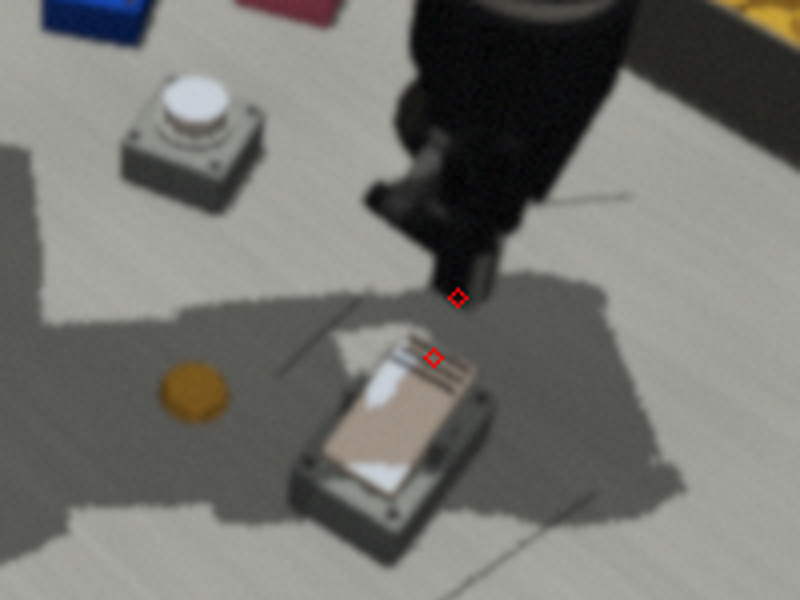

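The wrist view shows the three grooves at the right end of the plate, the middle groove at about (316,263), with the shut fingers just below it. I'll cross-check the press point from this view.

Run:
```python
from h import *
W=P("wrist",get_obs())
for u,z in [((328,226),52),((340,292),52),((196,238),40),((212,303),40),((316,263),51)]: print(u,onplane(W,u,z).round(1))
```

```text
(328, 226) [ 527.4 -263.9]
(340, 292) [ 533.7 -298.1]
(196, 238) [ 461.2 -274.3]
(212, 303) [ 466.4 -310.8]
(316, 263) [ 521.8 -283.1]
```

Agrees within 3 mm. Descend close, then press in small steps.

```bash
python3 -m handwheel '[[[3,0,15,0,0],[2,0,15,0,0],[0,0,5,0,0],[0,0,0,0,0]]]'; python3 -m handwheel '[[[0,0,3,0,0],[0,0,3,0,0],[0,0,3,0,0],[0,0,0,0,0]]]'
```

```text
time: 1.55
ee_pos: [527.5, -278.9, 85.2]
orientation: [3.133, 0.002, 1.581]
wrist_force: [0.1, 0.1, -0.5]
finger_gap: -0.003
time: 1.95
ee_pos: [529.3, -278.6, 78.8]
orientation: [3.129, 0.005, 1.583]
wrist_force: [-0.4, 0.5, -0.3]
finger_gap: 0.001
```

```bash
python3 -m handwheel '[[[-4,-6,0,0,0],[0,0,0,0,0],[0,0,0,0,0]]]'; python3 -c "
from workcell import get_obs
o=get_obs();print(o['ee_pos'],o['orientation'],o['qpos'])"
```

```text
time: 2.25
ee_pos: [522.7, -283.4, 79.0]
orientation: [3.128, 0.005, 1.582]
wrist_force: [0.1, -0.2, 0.1]
finger_gap: 0.0
[ 522.74062134 -283.38383493   78.96202744] [3.12837419 0.00539636 1.58241265] [-0.62738413  0.63793228  1.54476001  0.00438222  0.94507628 -0.64157816]
```

```bash
for i in 1; do python3 -m handwheel '[[[0,0,3,0,0],[0,0,3,0,0],[0,0,0,0,0]]]'; python3 -m handwheel '[[[0,0,3,0,0],[0,0,0,0,0]]]';  python3 -m handwheel '[[[0,0,3,0,0],[0,0,0,0,0]]]'; done
```

```text
time: 2.55
ee_pos: [522.7, -283.7, 72.5]
orientation: [3.128, 0.005, 1.582]
wrist_force: [0.9, -0.1, -0.4]
finger_gap: -0.001
time: 2.75
ee_pos: [523.2, -283.8, 69.4]
orientation: [3.127, 0.006, 1.582]
wrist_force: [0.1, 0.2, -0.5]
finger_gap: -0.002
time: 2.95
ee_pos: [523.6, -283.8, 66.4]
orientation: [3.127, 0.006, 1.582]
wrist_force: [-0.1, -0.0, -0.7]
finger_gap: 0.001
```

```bash
python3 -m handwheel '[[[0,0,3,0,0],[0,0,0,0,0]]]';  python3 -m handwheel '[[[0,0,3,0,0],[0,0,0,0,0]]]'
python3 - <<'E'
from h import *
print(get_obs()["ee_pos"])
s=viewer.snapshot("side");w=viewer.snapshot("wrist")
a=cv2.resize(s[300:400,360:480],None,fx=4,fy=4,interpolation=cv2.INTER_CUBIC);b=cv2.resize(w[180:380,200:440],None,fx=2,fy=2)
cv2.imwrite("pics/s2.png",np.vstack([a,b])[:600] if 0 else cv2.resize(np.hstack([a,b]),(800,333)))
E
```

```text
time: 3.15
ee_pos: [524.1, -283.8, 63.5]
orientation: [3.126, 0.006, 1.582]
wrist_force: [-0.4, 0.2, -0.1]
finger_gap: -0.004
time: 3.35
ee_pos: [524.3, -283.8, 60.6]
orientation: [3.125, 0.007, 1.582]
wrist_force: [0.7, 0.4, 1.2]
finger_gap: 0.003
[ 524.3302522  -283.82783318   60.58373003]
```

View pics/s2.png

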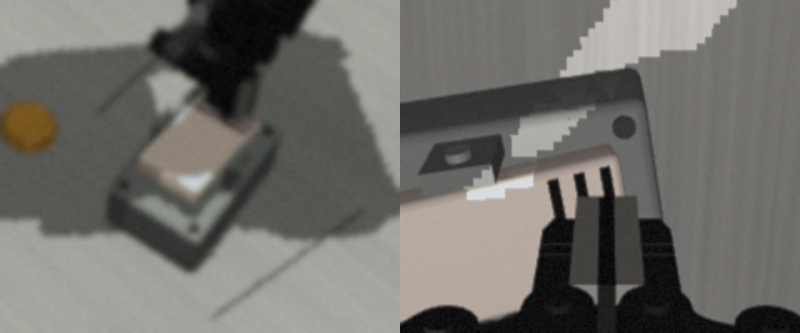

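The side view shows the plate rotated, with the fingertips on the grooves. The grooved end is going down, so I continue until the force rises at the stop.

```bash
python3 -m handwheel '[[[0,0,2,0,0],[0,0,0,0,0]]]';  python3 -m handwheel '[[[0,0,2,0,0],[0,0,0,0,0]]]'; python3 -m handwheel '[[[0,0,2,0,0],[0,0,0,0,0]]]'
```

```text
time: 3.65
ee_pos: [524.4, -283.9, 60.4]
orientation: [3.125, 0.007, 1.582]
wrist_force: [-0.3, 0.6, 2.8]
finger_gap: -0.001
time: 3.85
ee_pos: [524.4, -283.9, 60.5]
orientation: [3.124, 0.008, 1.582]
wrist_force: [0.1, 1.2, 0.8]
finger_gap: 0.002
time: 4.05
ee_pos: [524.4, -283.9, 60.4]
orientation: [3.124, 0.008, 1.583]
wrist_force: [-1.2, 1.6, 2.7]
finger_gap: -0.001
```

The zero row re-targets the measured pose and lets the push relax. The arm is at a stop, so I push harder and end on pushing rows.

```bash
python3 -m handwheel '[[[0,0,4,0,0]]]';  python3 -m handwheel '[[[0,0,6,0,0],[0,0,6,0,0]]]'
python3 - <<'E'
from h import *
print(get_obs()["ee_pos"],get_obs()["wrist_force"])
s=viewer.snapshot("scene")
a=cv2.resize(s[80:180,190:310],None,fx=5,fy=5,interpolation=cv2.INTER_CUBIC)
cv2.imwrite("pics/s3.png",a)
E
```

```text
time: 4.15
ee_pos: [524.6, -284.1, 59.0]
orientation: [3.123, 0.009, 1.583]
wrist_force: [-11.3, 7.7, 44.4]
finger_gap: 0.002
time: 4.35
ee_pos: [524.7, -284.2, 58.6]
orientation: [3.121, 0.012, 1.584]
wrist_force: [-18.3, 12.3, 56.1]
finger_gap: -0.004
[ 524.72628473 -284.17767058   58.5927493 ] [-18.27184298  12.32600965  56.09938243]
```

View pics/s3.png

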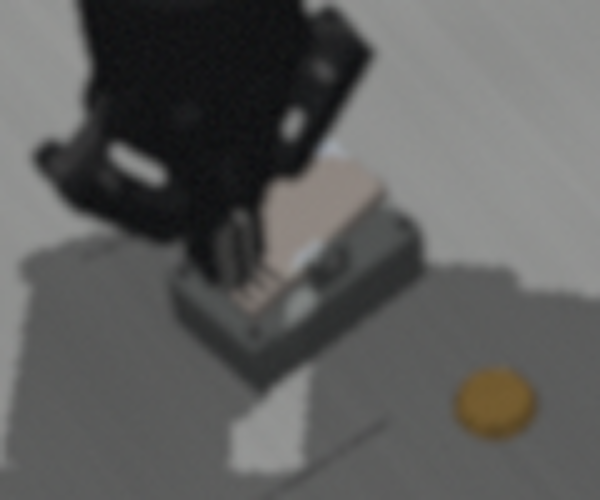

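Firm stop at 56 N, with the tip at about 40 mm, which matches "on" (41 mm). Lift and go above the plunger at (564, −100).

```bash
python3 -m handwheel '[[[0,0,-10,0,0],[0,0,-20,0,0],[0,0,-20,0,0],[20,5,0,0,0],[35,8,0,0,0],[40,8,0,0,0],[40,8,0,0,0],[30,6,0,0,0],[15,4,0,0,0],[0,0,0,0,0]]]'
python3 - <<'E'
from h import *
o=get_obs();print(o["ee_pos"],o["orientation"],o["wrist_force"])
s=viewer.snapshot("scene");w=viewer.snapshot("wrist")
a=cv2.resize(s[90:170,200:300],None,fx=4,fy=4,interpolation=cv2.INTER_CUBIC)
cv2.imwrite("pics/s4.png",cv2.resize(np.hstack([a,cv2.resize(w,(427,320))]),None,fx=.96,fy=.96))
cv2.imwrite("pics/w4.png",w)
E
```

```text
time: 5.4
ee_pos: [558.9, -98.5, 109.1]
orientation: [3.123, 0.015, 1.581]
wrist_force: [1.1, -0.3, 0.1]
finger_gap: 0.002
[558.87679954 -98.49308674 109.06852087] [3.12304057 0.01462307 1.58068203] [ 1.10388227 -0.31243538  0.08454837]
```

View pics/s4.png

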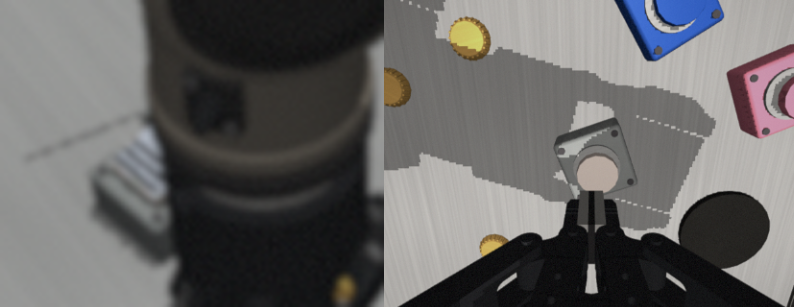

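View pics/w4.png

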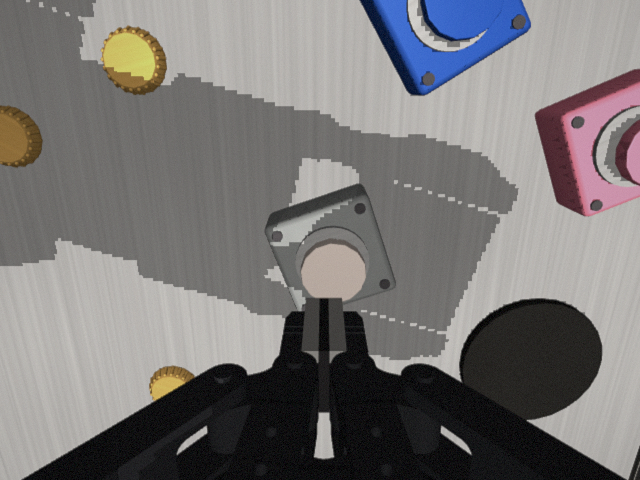

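The rocker is flush and on in the visible part. The plunger head centre is at about (333,271) in the wrist view.

```bash
python3 -c "
from h import *
o=get_obs();W=P('wrist',o)
X=onplane(W,(333,271),48);print(X)
R=Ro.from_euler('xyz',o['orientation']).as_matrix()
print(R.T@(np.array([X[0],X[1],68])-o['ee_pos']))
print(R.T@(np.array([564.5,-100.3,68])-o['ee_pos']), R[:,2])"
python3 -m handwheel '[[[-1,5,15,0,0],[0,0,14,0,0],[0,0,0,0,0],[0,0,0,0,0]]]'
```

```text
[565.27667206 -99.70430902]
[ 1.36440049  5.8703432  41.1951655 ]
[ 0.77499161  5.08891315 41.18955365] [ 0.01871292 -0.01497748 -0.99971271]
time: 5.9
ee_pos: [564.2, -106.9, 76.9]
orientation: [3.124, 0.016, 1.573]
wrist_force: [0.4, -0.4, 0.4]
finger_gap: -0.001
```

```bash
python3 -m handwheel '[[[7,0,0,0,0],[0,0,0,0,0],[0,0,0,0,0]]]'; python3 -m handwheel '[[[0,0,3,0,0],[0,0,3,0,0],[0,0,0,0,0]]]'
```

```text
time: 6.2
ee_pos: [564.4, -100.7, 77.1]
orientation: [3.123, 0.016, 1.571]
wrist_force: [0.7, -0.5, 0.4]
finger_gap: -0.0
time: 6.5
ee_pos: [564.9, -100.6, 71.4]
orientation: [3.122, 0.017, 1.572]
wrist_force: [0.5, -0.1, 0.2]
finger_gap: 0.0
```

```bash
python3 -m handwheel '[[[0,0,3,0,0],[0,0,3,0,0]]]'; python3 -m handwheel '[[[0,0,3,0,0],[0,0,3,0,0]]]'; python3 -m handwheel '[[[0,0,3,0,0]]]'
```

```text
time: 6.7
ee_pos: [565.3, -100.8, 65.5]
orientation: [3.121, 0.017, 1.572]
wrist_force: [-1.5, 0.4, 3.5]
finger_gap: 0.0
time: 6.9
ee_pos: [565.2, -100.8, 59.3]
orientation: [3.121, 0.017, 1.572]
wrist_force: [-1.8, -0.4, 2.9]
finger_gap: 0.006
time: 7.0
ee_pos: [565.8, -100.9, 57.7]
orientation: [3.12, 0.017, 1.572]
wrist_force: [-10.0, 2.7, 37.3]
finger_gap: 0.002
```

It moved at 3 N and then met a hard stop at tip height 38.7 mm (39 expected). One more push to be sure.

```bash
python3 -m handwheel '[[[0,0,4,0,0],[0,0,4,0,0]]]'; python3 -m handwheel '[[[0,0,-10,0,0],[0,0,-20,0,0],[0,0,-20,0,0],[20,-8,0,0,0],[35,-14,0,0,0],[40,-17,0,0,0],[40,-17,0,0,0],[40,-17,0,0,0],[30,-12,0,0,0],[15,-6,0,0,0],[0,0,0,0,0]]]'
python3 - <<'E'
from h import *
o=get_obs();print(o["ee_pos"],o["orientation"],o["wrist_force"])
d=viewer.snapshot("side");w=viewer.snapshot("wrist")
a=cv2.resize(d[230:390,340:460],None,fx=3,fy=3,interpolation=cv2.INTER_CUBIC)
cv2.imwrite("pics/d5.png",a); cv2.imwrite("pics/w5.png",w)
E
```

```text
time: 7.2
ee_pos: [566.1, -100.9, 57.7]
orientation: [3.117, 0.018, 1.573]
wrist_force: [-16.3, 4.3, 40.3]
finger_gap: 0.0
time: 8.3
ee_pos: [472.4, 125.5, 102.6]
orientation: [3.109, 0.02, 1.569]
wrist_force: [0.5, 0.1, -0.4]
finger_gap: -0.002
[472.39315802 125.53182431 102.6381998 ] [3.10942308 0.02042547 1.56915338] [ 0.49710896  0.12417976 -0.44408496]
```

View pics/d5.png

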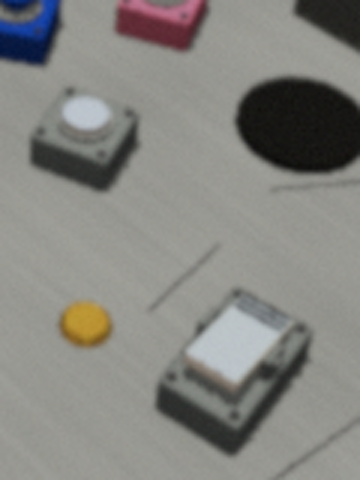

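View pics/w5.png

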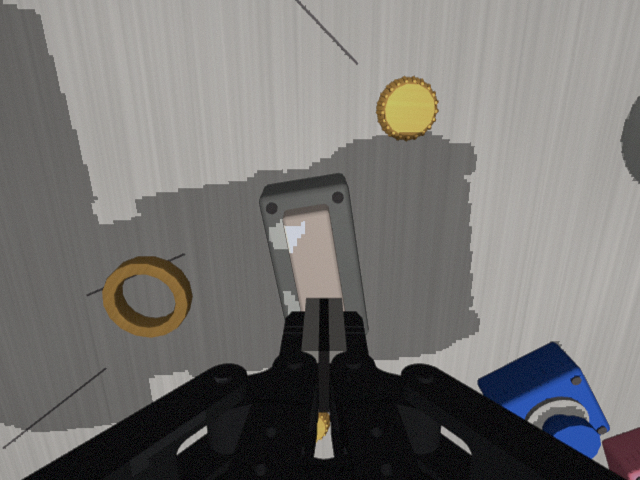

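The side view shows the rocker on (grooved end down, plain end up) and the plunger head low on its box. The fingers are over the bar. Shift about −5 mm in y and go down.

```bash
python3 -m handwheel '[[[-5,0,15,0,0],[0,0,13,0,0],[0,0,0,0,0],[0,0,0,0,0]]]'
```

```text
time: 8.8
ee_pos: [477.5, 114.4, 74.7]
orientation: [3.105, 0.021, 1.563]
wrist_force: [0.4, -1.4, -0.2]
finger_gap: -0.003
```

```bash
python3 -m handwheel '[[[4,-6,0,0,0],[0,0,0,0,0],[0,0,0,0,0]]]'; python3 -m handwheel '[[[0,0,4,0,0],[0,0,4,0,0],[0,0,3,0,0]]]';  python3 -m handwheel '[[[0,0,3,0,0]]]'
```

```text
time: 9.1
ee_pos: [472.1, 117.9, 75.6]
orientation: [3.103, 0.021, 1.561]
wrist_force: [0.3, 0.1, 0.4]
finger_gap: 0.004
time: 9.4
ee_pos: [473.1, 117.9, 64.8]
orientation: [3.101, 0.021, 1.562]
wrist_force: [-0.5, 0.6, -0.4]
finger_gap: -0.001
time: 9.5
ee_pos: [473.2, 117.9, 61.5]
orientation: [3.101, 0.021, 1.562]
wrist_force: [-0.0, -0.5, 0.9]
finger_gap: -0.001
```

```bash
python3 -m handwheel '[[[0,0,3,0,0]]]';python3 -m handwheel '[[[0,0,3,0,0]]]'
```

```text
time: 9.6
ee_pos: [473.3, 117.9, 58.2]
orientation: [3.101, 0.021, 1.562]
wrist_force: [-1.3, 0.3, 3.3]
finger_gap: -0.001
time: 9.7
ee_pos: [473.3, 117.9, 55.0]
orientation: [3.102, 0.021, 1.562]
wrist_force: [-2.1, -0.4, 11.0]
finger_gap: 0.002
```

```bash
python3 -m handwheel '[[[0,0,3,0,0]]]';python3 -m handwheel '[[[0,0,3,0,0],[0,0,3,0,0]]]'
python3 - <<'E'
from h import *
ims=[]
d=viewer.snapshot("side");s=viewer.snapshot("scene")
a=cv2.resize(d[200:400,200:480],(560,400)); cv2.imwrite("pics/d6.png",a); cv2.imwrite("pics/s6.png",s)
o=get_obs();print(o["time"],o["ee_pos"],o["wrist_force"])
E
```

```text
time: 9.8
ee_pos: [473.9, 117.9, 54.2]
orientation: [3.1, 0.021, 1.562]
wrist_force: [-16.2, -0.5, 58.8]
finger_gap: 0.003
time: 10.0
ee_pos: [473.8, 117.9, 54.5]
orientation: [3.098, 0.021, 1.563]
wrist_force: [-13.1, -0.9, 39.3]
finger_gap: -0.004
10.1 [473.79679184 117.94809745  54.50867635] [-12.86702138  -1.55466075  41.72760802]
```

View pics/d6.png

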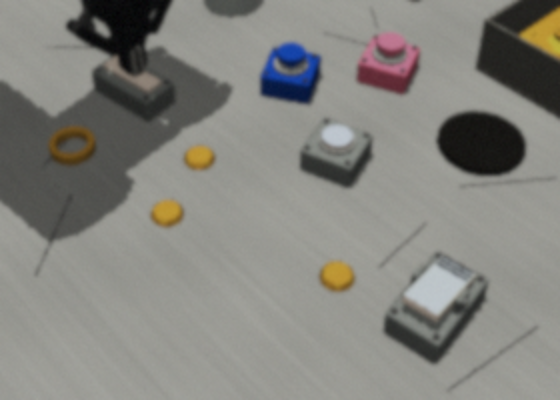

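View pics/s6.png

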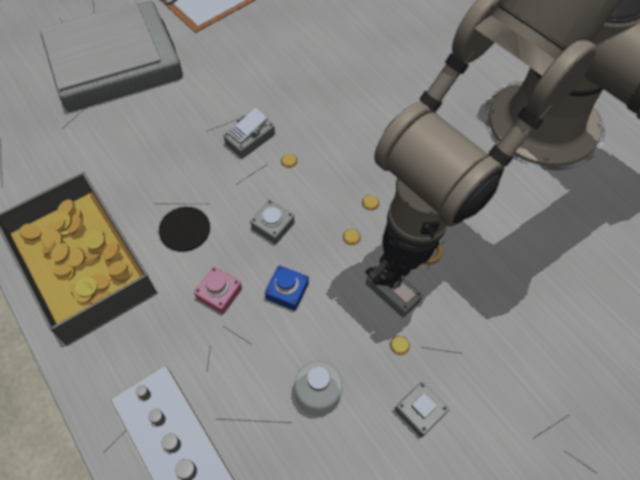

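The key is on its stop (tip about 35.5 mm, 36 expected) and the push is steady at about 40 N. Rocker on, plunger in; caps, bottle, pad and square key are at their first pixels. Handing in.

```bash
python3 -c "
from workcell import order,get_obs
o=get_obs();print(o['time'],o['ee_pos'],o['wrist_force'])
print(order.sign_off())"
```

```text
10.1 [473.79679184 117.94809745  54.50867635] [-12.86702138  -1.55466075  41.72760802]
the job is handed in; nothing more can be done
None
```

I pressed the three switches in order with the fingers shut and handed the job in at 10.1 s of the 38 s allowed, with the bar key still held down. `order.sign_off()` gives no verdict, so the result below rests on my own measurements.

| Switch | Fingertip height at the stop | Expected | Wrist force (vertical part) |
|---|---|---|---|
| Rocker, grooved end | 39.6 mm | 41 mm | 56 N |
| Vent plunger | 38.7 mm | 39 mm | 40 N |
| Bar key, held | 35.5 mm | 36 mm | about 42 N at hand-in |

- **Final pictures:** The rocker is on, the plunger is home and the fingers are on the bar key. The square key was never approached. The caps, bottle and pad show no shift. The arm partly hides the ring in the scene view, but it is in clear sight in the side view and looks to be in its place.
- **Height mismatch:** Heights from the two fixed cameras came out about 3–4 mm below the stated ones, so I found each contact by force instead.
- **Drift:** The tool tilted by about 2.5° in all, and moves ended several millimetres off sideways. I corrected the sideways part before each press; the tilt could not be corrected with these moves.
- **Force peak:** The highest vertical force was about 59 N, when the bar key met its stop. That is within the 120 N wrist limit. The 40 N limit is for the arm and gripper body, and only the fingertips were in contact.

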